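# Find the heavy side of a shaker rotor and hold it down

### The job

The flask shaker's grey rotor, mounted in the balancing stand, has an eccentric weight sealed out of sight inside it. Turn the rotor by its orange lugs at least half a turn away from where you find it and feel which side is heavy, then bring the heavy side straight down and finish while gripping a lug, holding the rotor still so that a colleague can pin it. Do not let go at the end, and leave the flasks, jar, screwdriver and the tray with its collars where they are.

Things in the scene. Friction and masses are not known exactly. Their poses are not given: they have to be found in the camera images.
- stand: Fixed balancing stand: blue base plate 150 x 120 x 20 mm and two aluminium uprights (10 mm thick along the stand's x, 30 mm wide, tops 156 mm above the bench, inner faces 74 mm apart) carrying a level axle along the stand's own x axis. Origin: centre of the underside; z up. Its place and yaw vary.
- axle (a point): Middle of the axle and of the rotor, midway between the uprights, 140 mm above the bench. The bearings drag evenly, about 0.24 N m both ways, so the rotor stays at any angle it is left at. The sealed weight pulls with 0.17 to 0.21 N m when its side is level with the axle: turning takes as little as 0.03 N m where the heavy side sinks, up to 0.45 N m where it climbs.
- rotor: Grey drum, radius 55 mm, 30 mm wide along the axle, with six orange radial lugs 60 degrees apart. Origin on the axle, x along the axle (the stand's x), z along one of the lugs; it turns about x without stops, both ways. Nothing shows where the heavy side is: it differs every time, is not tied to any lug, and is fixed within the rotor.
- lug_tip (a point): Outer end of the lug along the rotor's z, 95 mm from the axle. Each lug is 16 mm thick around the rotor and 24 mm wide along the axle, with flat sides square to the axle: fingers from above, one either side of the wheel, can pinch these sides near the lug's end, clear above the uprights. Open fingers let the lugs pass between them.
- flask_a: Empty stoppered conical glass flask, 84 mm wide, 162 mm high, loose; origin under its base. Not to be moved.
- flask_b: Second such flask. Not to be moved.
- flask_c: Third such flask. Not to be moved.
- tray: White open tray 130 x 90 x 22 mm beside the stand, loose; origin under its centre. Not to be moved.
- collar: Brass collar, 36 mm wide, 12 mm high, lying in the tray. Not to be moved.
- collar_b: Second brass collar in the tray. Not to be moved.
- driver: Screwdriver lying on the bench on the other side of the stand. Not to be moved.
- jar: Jar with a blue cap, 60 mm wide, 85 mm high, loose. Not to be moved.
Mind the look-alikes: they are no part of the job. Leave any purple or turquoise look-alike of the stand alone.

How it is judged (in metres and radians):
On the way:
1. the rotor has been turned at least 140 degrees either way from where it was found (distance of lug_tip from where it was at the start of the episode above 0.178 m), for 0.05 s.
At the end, for the whole second after the job is handed in: The rotor's heavy side points straight down within 20 degrees, the rotor is still (under 0.1 rad/s) and the fingers hold it (over 4 N of contact, both fingers together). The bystanders are within 20 mm of where they were (y of slug in the frame of stand between -0.012 and 0.012 m and z of slug in the frame of stand below 0.12 m and contact force between the fingers and rotor above 4 N and angular speed of rotor below 0.1 rad/s and distance of each of flask_a, flask_b, flask_c, tray, collar, collar_b, driver, jar from where it was at the start of the episode below 0.02 m); the arm keeps its last pose, push and grip.
It fails at once if a flask, the jar, the screwdriver, the tray or a collar is moved by more than 20 mm (distance of any of flask_a, flask_b, flask_c, tray, collar, collar_b, driver, jar from where it was at the start of the episode above 0.02 m).
It also fails if it takes over 72 s, if anything falls off the work surface, if the arm or the gripper's body presses on something with over 40 N, if the wrist force passes 120 N, or if a joint passes its speed limit or range.

### The arm

A 6-joint arm with a two-finger parallel gripper is mounted at the origin on the work surface. World frame = base frame: x ahead of the robot, y to its left, z up, the work surface at z = 0. Lengths are in mm, angles in rad, forces in N, time in s.
With the tool pointing down it reaches from about 275 to 750 mm from the base axis. Payload 10.2 kg.
Tool frame: the origin (TCP) lies midway between the tips of the shut fingers; the grasp point (between the pads) lies 19 mm behind it; z points along the fingers, y is the line along which they close (so a half turn about z gives the same grasp; the last joint's range is limited). The gripper opens to 85 mm and grips with 20 to 120 N. Pads are 22 mm wide; open, the fingers measure 114 mm over their backs; the gripper's body (76 mm by 85 mm) begins 54 mm behind the grasp point. The pads swing forward as they close: fully open they stand 13 mm farther back than shut.
Start: joints at [0.905, 0.313, 1.498, -0, 1.331, -0.223], TCP at [224.96, 474.367, 231.294] pointing down, gripper open.
Joint ranges: [-2.94, 2.94], [-0.97, 2.17], [0.19, 2.56], [-1.23, 4.37], [0.02, 3.11], [-2.88, 2.88]. Speed limits (rad/s): [2.39, 2.39, 3.01, 3.14, 3.14, 3.14].

### API

Orientations are given as a unit quaternion [w, x, y, z].
In Python, from rig import ctrl gives the robot as it stands.
- The arm moves only by the tool send_rows, never from a script. Its argument "targets" is a list of rows, each a list of 7 numbers: the closure, from -1 (fully open) to 1 (shut), so that 0 is half open, then the shift along the tool's x, y, z in m, then the turn, a rotation vector about the tool's x, y, z in rad. In form: [[claw, dx, dy, dz, ax, ay, az], ...]. A call has exactly 10 rows; each row shifts and turns the commanded pose from where the row before left it, along the tool's axes as they then stand; what a row does not reach is not made up. A row lasts 1/8 s, in which the tool goes at most 62.5 mm and 10.7 degrees, less where a joint would pass 70% of its speed; a pose out of reach is approached as far as the arm can. A call with a gripper value outside its range is refused whole. The fingers move at their own pace and stop on an object; "squeeze" is the grip in N (left out, the last holds). Time passes only in rows, so rows that do not move let the fingers close, or fill a call up. It gives the time, the measured TCP pose, the force, the opening and the grip force at its end, in the units of the state.
- ctrl.sense(): the state, without advancing time (a new reading comes with each control period).
- ctrl.capture(name): name is "side" or "top"; returns a dict with "img" (420x560x3 uint8, red, green, blue), "camera_matrix" (3x3 intrinsics, pixels), "R" (3x3) and "t" (3): a world point X has camera coordinates R X + t. Camera axes: x right, y down, z forward; pixel columns grow to the right and rows downward; lengths in mm; the calibration is good to about 2 mm. A picture is of the moment at which its call begins. There is no depth.
- ctrl.finish_job(): hands the job in; it is judged then, once.
Trained networks look in a picture, given as the dict that the camera call returned (one of the last four; its "shot" number tells which), for a name from the list of things; names that differ only in an ending like _2 or _b are one class to them, and where a whole thing is asked for, a point or a joint stands for the part that bears it (a point fixed in the world has none). Each returns a list of dicts, best first, with "score" (0 to 1); they miss things now and then, are a little off and sometimes report something else, mostly with a low value. They report only what shows in the picture. A call takes as long as a camera call. They do not tell look-alikes from the thing itself.
- ctrl.boxes_of(query, picture): "extent" ([left, top, width, height] in pixels, round what is visible of it).
- ctrl.landmark_of(query, picture): "point" ([column, row] in pixels: a listed point, or the origin of a listed thing).
The state is a dict: "time_s": time; "joints": joint angles; "dq": joint speeds; "tau": joint torques, N m; "eef_pos": TCP position; "ee_rot": TCP orientation; "force": force on the tool from outside, world axes, zero at the start; "wrist_torque": the same for the moment, N m; "grip_width": opening from 0.0 (shut) to 1.0 (fully open); "grip_force": force on a finger pad.
Only numpy, scipy, OpenCV 4.12 (cv2) and the standard library are available. Lean on these libraries where they do the work, as an engineer would, in place of code of your own. Each camera call takes 0.05 s, during which the arm holds its last target. There are 200 camera calls.

## Working session

There is one attempt and no reset: what is moved stays moved. The work goes in short steps, Python scripts to look and compute and a tool call to move; the robot and the scene stay as the last step left them, time stands still between calls to the robot, and variables do not carry over. Pictures are saved under pics/ and viewed, at most 10 in all, crops included, and the job is handed in when it is done.

Besides the shell and the picture viewer there is one more tool, called after "Call:" as name([rows], argument=value, ...), one row to a line, values as JSON. send_rows: Moves the arm, as the interface text tells. Its arguments: {"type":"object","properties":{"targets":{"type":"array"},"squeeze":{"type":"number"}},"required":["targets"]}

```bash
ls; mkdir -p pics
python3 - <<'E'
from rig import ctrl
import cv2,numpy as np,pickle
s=ctrl.sense();print(s)
P={}
for n in("side","top"):
    p=ctrl.capture(n);P[n]=p
    cv2.imwrite(f"pics/{n}0.png",p["img"][:,:,::-1])
    for q in("stand","axle","rotor","lug_tip"):
        print(n,q,[(np.round(d["point"]),round(d["score"],2)) for d in ctrl.landmark_of(q,p)][:4],[(np.round(d["extent"]),round(d["score"],2)) for d in ctrl.boxes_of(q,p)][:3] if q=="stand" else "")
    print(p["camera_matrix"],p["R"],p["t"])
pickle.dump(P,open("p0.pkl","wb"))
im=np.hstack([P["side"]["img"],P["top"]["img"]])
E
```

```text
pics
{'time_s': 0.0, 'joints': array([ 9.04618626e-01,  3.13455946e-01,  1.49845679e+00, -4.67443277e-06,
        1.33097504e+00, -2.23416413e-01]), 'dq': array([ 0.00096905, -0.00058041, -0.0001713 ,  0.00096418, -0.00068237,
       -0.00058365]), 'tau': array([ 2.55791947e-04, -4.12271690e+01, -2.59736019e+01, -1.06617611e-04,
        4.19959193e-03, -1.67533648e-05]), 'eef_pos': array([224.78511831, 474.15767415, 230.72460993]), 'ee_rot': array([-2.76579715e-04,  2.19576192e-01,  9.75595140e-01, -5.85528100e-04]), 'force': array([-0.04213777,  0.20067818, -0.15544305]), 'wrist_torque': array([-0.01526624,  0.02885943,  0.05816745]), 'grip_force': 0.0, 'grip_width': 1.0017289620076728}
side stand [(array([281., 342.]), 0.97), (array([187., 251.]), 0.89), (array([296., 253.]), 0.7)] [(array([241., 262.,  84., 112.]), 0.87), (array([265., 178.,  66.,  94.]), 0.72), (array([155., 178.,  68.,  96.]), 0.7)]
side axle [(array([334., 400.]), 0.82), (array([297., 211.]), 0.77), (array([184., 211.]), 0.7)] 
side rotor [(array([183., 211.]), 0.97), (array([295., 211.]), 0.8), (array([337., 4
[... 686 characters left out ...]
 242.,  58.,  53.]), 0.88)]
top axle [(array([347., 262.]), 0.9), (array([429., 285.]), 0.73), (array([392., 179.]), 0.73), (array([277., 187.]), 0.72)] 
top rotor [(array([428., 284.]), 0.94), (array([346., 260.]), 0.88), (array([203., 267.]), 0.83), (array([273., 189.]), 0.73)] 
top lug_tip [(array([260., 182.]), 0.94), (array([195., 269.]), 0.89), (array([354., 260.]), 0.84), (array([441., 285.]), 0.61)] 
[[412.14565419   0.         278.10976451]
 [  0.         412.14565419 206.54179657]
 [  0.           0.           1.        ]] [[-0.02542064 -0.99966189  0.00546831]
 [-0.98203904  0.02394876 -0.18715175]
 [ 0.18695751 -0.01012761 -0.9823158 ]] [   9.53766935  497.85088311 1241.4845196 ]
```

View pics/side0.png

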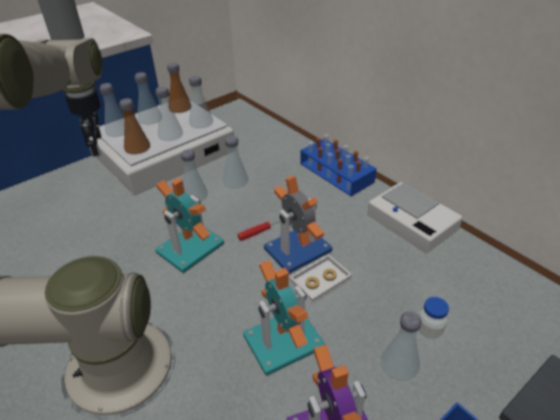

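View pics/top0.png

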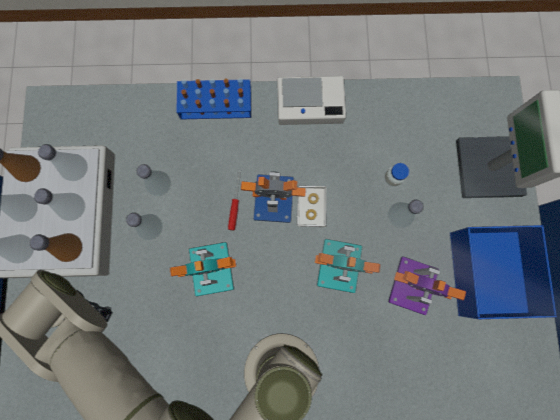

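The candidates are: blue base with grey rotor at top (273,190)/side (296,211), turquoise at top (210,268) and (345,263), and purple at top (428,285). I choose the blue and grey one, and check it in a close crop while locating it.

```bash
cat > h.py <<'E'
import numpy as np,cv2
from scipy.optimize import least_squares
def proj(p,X):
    c=np.asarray(X,float)@p["R"].T+p["t"]; u=c@p["camera_matrix"].T
    return u[:,:2]/u[:,2:]
def onplane(p,uv,z):
    d=p["R"].T@np.linalg.inv(p["camera_matrix"])@np.array([uv[0],uv[1],1.]);o=-p["R"].T@p["t"]
    return o+d*(z-o[2])/d[2]
def tri(ps,uvs):
    return least_squares(lambda X:np.concatenate([proj(p,X[None])[0]-uv for p,uv in zip(ps,uvs)]),[500,0,100]).x
E
python3 - <<'E'
import pickle,cv2,numpy as np
from h import *
P=pickle.load(open("p0.pkl","rb"));s,t=P["side"],P["top"]
print("axle tri",tri([s,t],[(295,211),(273,189)]), tri([s,t],[(297,211),(277,187)]))
hsv=cv2.cvtColor(t["img"],cv2.COLOR_RGB2HSV)
m=cv2.inRange(hsv,(105,120,40),(125,255,255)); k=np.zeros_like(m);k[160:230,245:300]=255;m&=k
pts=np.argwhere(m)[:,::-1].astype(float)
w=np.array([onplane(t,q,20)[:2] for q in pts],np.float32)
print("blue rect",cv2.minAreaRect(w),len(w))
c=[cv2.resize(s["img"][165:285,230:350],(480,480),interpolation=2),cv2.resize(t["img"][150:240,225:315],(320,480)[:1]*2,interpolation=2)]
c[1]=cv2.copyMakeBorder(c[1],0,160,0,0,0)
cv2.imwrite("pics/crop.png",np.hstack(c)[:,:,::-1])
E
```

```text
axle tri [528.38399863  13.93777845 142.21467458] [529.61346592   3.94945299 148.69671744]
blue rect ((532.0283203125, 11.584209442138672), (115.80928802490234, 147.7125244140625), 84.68897247314453) 750
```

View pics/crop.png

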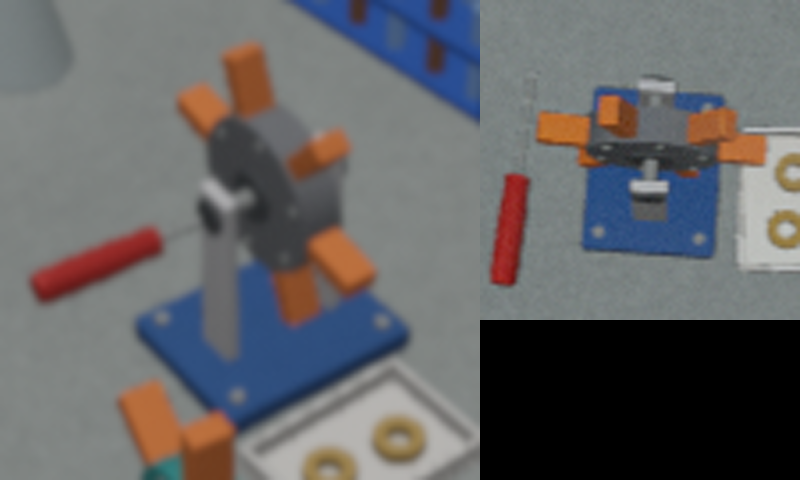

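The crop shows the grey rotor on the blue base (side (296,211), top (275,190)), so the choice holds. Next I fit the stand position and lug angle.

```bash
cat >> h.py <<'E'
def frame(x,y,yaw):
    c,s=np.cos(yaw),np.sin(yaw);return np.array([[c,-s,0],[s,c,0],[0,0,1.]]),np.array([x,y,140.])
def mask(p,par,phi):
    # orange visible: lugs, with drum as an occluder (painter's order by depth)
    A,o=frame(*par);n=p["img"].shape[:2];m=np.zeros(n,np.uint8);it=[]
    for k in range(6):
        a=phi+k*np.pi/3;er=np.array([0,-np.sin(a),np.cos(a)]);et=np.array([0,-np.cos(a),-np.sin(a)])
        V=[er*r+et*t+np.array([xx,0,0]) for r in(53,95) for t in(-8,8) for xx in(-12,12)]
        it.append((np.array(V)@A.T+o,1,er*75))
    b=np.linspace(0,2*np.pi,40);V=np.array([[xx,55*np.cos(i),55*np.sin(i)] for i in b for xx in(-15,15)])
    it.append((V@A.T+o,0,np.zeros(3)))
    for V,c,q in sorted(it,key=lambda e:-(p["R"]@(A@e[2]+o)+p["t"])[2]):
        h=cv2.convexHull((proj(p,V)*16).astype(np.int32));cv2.fillConvexPoly(m,h,c,shift=4)
    return m>0
def orange(p,par):
    hsv=cv2.cvtColor(p["img"],cv2.COLOR_RGB2HSV);m=cv2.inRange(hsv,(5,150,90),(20,255,255))>0
    A,o=frame(*par);V=np.array([[i,j,k] for i in(-20,20) for j in(-105,105) for k in(-105,105)])@A.T+o
    h=cv2.convexHull(proj(p,V).astype(np.int32));k=np.zeros(m.shape,np.uint8);cv2.fillConvexPoly(k,h,1)
    return m&(k>0),k>0
def cost(ps,par,phi):
    c=0
    for p in ps:
        o,k=orange(p,par);m=mask(p,par,phi)&k;c+=(m^o).sum()/max(1,(m|o).sum())
    return c
def phifit(ps,par):
    g=np.radians(np.arange(-30,30,1.));v=[cost(ps,par,a) for a in g];i=int(np.argmin(v));return np.degrees(g[i]),v[i]
E
python3 - <<'E'
import pickle
from h import *
from scipy.optimize import minimize
P=pickle.load(open("p0.pkl","rb"));ps=[P["side"],P["top"]]
p0=(530,11.6,np.radians(-5.3));f,c=phifit(ps,p0);print(f,c)
r=minimize(lambda v:cost(ps,(v[0],v[1],np.radians(v[2])),np.radians(v[3])),[530,11.6,-5.3,f],method="Nelder-Mead",options=dict(initial_simplex=[[530,11.6,-5.3,f],[538,11.6,-5.3,f],[530,18,-5.3,f],[530,11.6,-9,f],[530,11.6,-5.3,f+4]],maxiter=200))
print(r.x,r.fun)
q=(r.x[0],r.x[1],np.radians(r.x[2]))
print([phifit([p],q) for p in ps])
E
```

```text
-20.0 0.885865636110068
[534.54634944  12.69009534  -5.74778549 -20.78544719] 0.8374892018264339
[(np.float64(-17.0), np.float64(0.4820846905537459)), (np.float64(-17.0), np.float64(0.34991974317817015))]
```

Call:
send_rows([
  [-1, 0, 0, -0.05, 0, 0, 0],
  [-1, 0, 0, -0.05, 0, 0, 0],
  [-1, -0.0476, -0.0286, 0, 0, 0, 0],
  [-1, -0.0476, -0.0286, 0, 0, 0, 0],
  [-1, -0.0476, -0.0286, 0, 0, 0, 0],
  [-1, -0.0476, -0.0286, 0, 0, 0, 0],
  [-1, -0.0476, -0.0286, 0, 0, 0, 0],
  [-1, -0.0476, -0.0286, 0, 0, 0, 0],
  [-1, -0.0476, -0.0286, 0, 0, 0, 0],
  [-1, -0.0476, -0.0286, 0, 0, 0, 0],
], squeeze=40)

```text
time_s: 1.85
eef_pos: [471.8, 102.8, 331.5]
ee_rot: [0.0, 0.22, 0.976, 0.0]
force: [1.8, -0.4, 0.3]
grip_width: 0.999
grip_force: 0.0
```

Call:
send_rows([
  [-1, -0.0476, -0.0286, 0, 0, 0, 0],
  [-1, -0.0476, -0.0286, 0, 0, 0, 0],
  [-1, 0, 0, 0, 0, 0, 0.175],
  [-1, 0, 0, 0, 0, 0, 0.175],
  [-1, 0, 0, 0, 0, 0, 0.175],
  [-1, 0, 0, 0, 0, 0, 0.175],
  [-1, 0, 0, 0, 0, 0, 0.175],
  [-1, 0, 0, 0, 0, 0, 0.175],
  [-1, 0, 0, 0, 0, 0, 0.175],
  [-1, 0, 0, 0, 0, 0, 0],
])

```text
time_s: 3.1
eef_pos: [532.5, 12.0, 331.3]
ee_rot: [-0.0, 0.74, 0.673, -0.0]
force: [0.1, -0.0, 0.4]
grip_width: 0.999
grip_force: 0.0
```

```bash
cat >> h.py <<'E'
from scipy.spatial.transform import Rotation as Ro
import pickle
def rot(s): q=s["ee_rot"];return Ro.from_quat([q[1],q[2],q[3],q[0]]).as_matrix()
def need(s,par,R,phi):
    """tool-frame shift (mm) and turn from sensed pose to radius R, lug angle phi (deg)"""
    A,o=frame(*par);a=np.radians(phi);er=A@[0,-np.sin(a),np.cos(a)]
    z=-er;y=A[:,0];T=np.c_[np.cross(y,z),y,z];M=rot(s)
    return np.round(M.T@(o+R*er-s["eef_pos"]),1),np.round(Ro.from_matrix(M.T@T).as_rotvec(),3)
E
python3 - <<'E'
from rig import ctrl
from h import *
s=ctrl.sense();par=(533.5,12.3,np.radians(-5.5))
print(s["time_s"],s["eef_pos"],s["joints"],s["force"],need(s,par,190,0),need(s,par,140,-19))
p=ctrl.capture("side");t=ctrl.capture("top");pickle.dump([p,t],open("p1.pkl","wb"))
c=[cv2.resize(s_,(400,400)) for s_ in(p["img"][100:280,210:390],t["img"][130:230,225:325])]
cv2.imwrite("pics/c1.png",np.hstack(c)[:,:,::-1])
E
```

```text
3.1 [532.49270091  11.99920089 331.27793613] [-1.97580682e-01  2.81758946e-01  1.28228560e+00 -2.81271613e-05
  1.57759200e+00 -1.02150716e-01] [ 0.11336109 -0.00241758  0.36044553] (array([0.4, 1. , 1.3]), array([-0.   ,  0.   ,  0.001])) (array([46. ,  1. , 58.9]), array([ 0.   , -0.332,  0.001]))
```

View pics/c1.png

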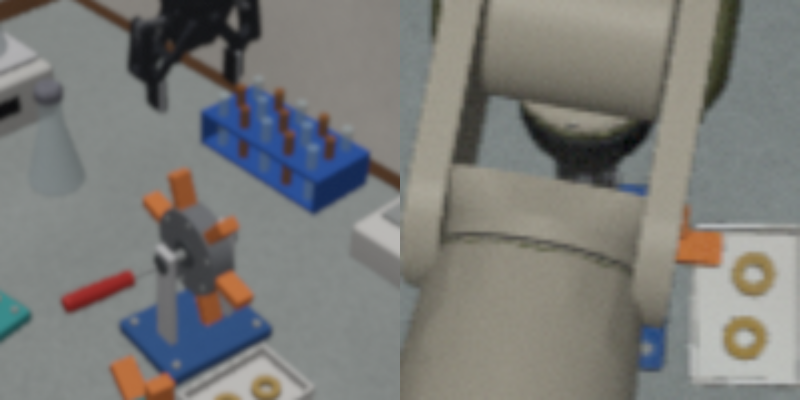

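The view shows the gripper hovering over the grey rotor, with the lug at side-crop (180,190) near the top. Next: approach that lug along its radius.

Call:
send_rows([
  [-1, 0.023, 0.0005, 0.03, 0, 0, 0],
  [-1, 0.023, 0.0005, 0.029, 0, 0, 0],
  [-1, 0, 0, 0, 0, -0.166, 0],
  [-1, 0, 0, 0, 0, -0.166, 0],
  [-1, 0, 0, 0.03, 0, 0, 0],
  [-1, 0, 0, 0.03, 0, 0, 0],
  [-1, 0, 0, 0.015, 0, 0, 0],
  [-1, 0, 0, 0, 0, 0, 0],
  [-1, 0, 0, 0, 0, 0, 0],
  [-1, 0, 0, 0, 0, 0, 0],
], squeeze=30)

```text
time_s: 4.45
eef_pos: [536.0, 33.5, 202.3]
ee_rot: [0.112, 0.73, 0.663, -0.122]
force: [0.2, 0.2, -0.7]
grip_width: 1.005
grip_force: 0.0
```

Run:
```python
from rig import ctrl
from h import *
s=ctrl.sense();par=(533.5,12.3,np.radians(-5.5))
print(s["eef_pos"],s["joints"],s["force"],need(s,par,65,-19))
p=ctrl.capture("side")
cv2.imwrite("pics/c2.png",cv2.resize(p["img"][130:250,240:360],(600,600),interpolation=2)[:,:,::-1])
```

```text
[535.96828252  33.54021037 202.30083742] [ 1.27856993e-04  4.15804330e-01  1.46698472e+00 -3.42825382e-01
  1.30602333e+00  1.95281344e-01] [ 0.19916793  0.15568758 -0.67375183] (array([ 0.1, -0.4,  0.9]), array([ 0.001,  0.   , -0.001]))
```

View pics/c2.png

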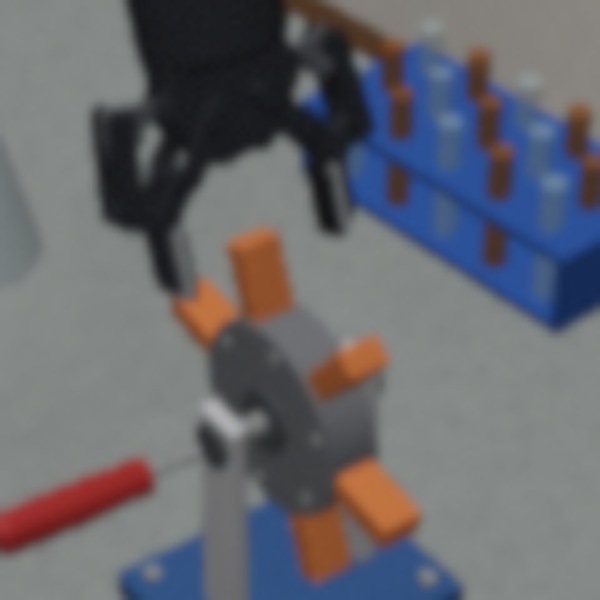

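The fingertips at (180,290) and (335,230) straddle the lug end at (260,255). Closing.

Call:
send_rows([
  [1, 0, 0, 0, 0, 0, 0],
  [1, 0, 0, 0, 0, 0, 0],
  [1, 0, 0, 0, 0, 0, 0],
  [1, 0, 0, 0, 0, 0, 0],
  [1, 0, 0, 0, 0, 0, 0],
  [1, 0, 0, 0, 0, 0, 0],
  [1, 0, 0, 0, 0, 0, 0],
  [1, 0, 0, 0, 0, 0, 0],
  [1, 0, 0, 0, 0, 0, 0],
  [1, 0, 0, 0, 0, 0, 0],
], squeeze=30)

```text
time_s: 5.75
eef_pos: [535.4, 33.4, 201.5]
ee_rot: [0.111, 0.73, 0.663, -0.122]
force: [-4.9, 1.4, 5.4]
grip_width: 0.274
grip_force: 30.9
```

```bash
cat > log.py <<'E'
from rig import ctrl
from h import *
import sys
par=(533.5,12.3,np.radians(-5.5))
s=ctrl.sense();A,o=frame(*par)
M=rot(s);z=A.T@M[:,2];phi=np.degrees(np.arctan2(z[1],-z[2]))
d=A.T@(s["eef_pos"]-o);f=A.T@s["force"];m=A.T@s["wrist_torque"]
e=-z # radial
et=np.array([0,-np.cos(np.radians(phi)),-np.sin(np.radians(phi))])
print("t%.2f phi_tool %.1f phi_pos %.1f R %.1f dx %.1f | f_tan %.2f f_rad %.2f f_ax %.2f | m %s grip %.1f w %.3f j %s"%(s["time_s"],phi,np.degrees(np.arctan2(-d[1],d[2])),np.hypot(d[1],d[2]),d[0],f@et,f@e,f[0],np.round(m,3),s["grip_force"],s["grip_width"],np.round(s["joints"][3:],2)))
# moment about axle applied on tool, force taken at the grasp point / as reported at TCP
print("torque about axle: F only %.3f, with m %.3f"%(np.cross(d/1000,f)[0],np.cross(d/1000,f)[0]+m[0]))
E
python3 log.py
```

```text
t5.75 phi_tool -19.0 phi_pos -19.0 R 65.0 dx -0.1 | f_tan 0.86 f_rad 5.38 f_ax -4.99 | m [ 0.164  0.776 -0.299] grip 30.9 w 0.274 j [-0.34  1.31  0.2 ]
torque about axle: F only 0.056, with m 0.220
```

Call:
send_rows([
  [1, -0.0017, 0, 0, 0, 0.0262, 0],
  [1, -0.0017, 0, 0, 0, 0.0262, 0],
  [1, -0.0017, 0, 0, 0, 0.0262, 0],
  [1, -0.0017, 0, 0, 0, 0.0262, 0],
  [1, -0.0017, 0, 0, 0, 0.0262, 0],
  [1, -0.0017, 0, 0, 0, 0.0262, 0],
  [1, -0.0017, 0, 0, 0, 0.0262, 0],
  [1, -0.0017, 0, 0, 0, 0.0262, 0],
  [1, -0.0017, 0, 0, 0, 0.0262, 0],
  [1, -0.0017, 0, 0, 0, 0.0262, 0],
])

```text
time_s: 7.0
eef_pos: [533.8, 16.8, 205.2]
ee_rot: [0.023, 0.74, 0.672, -0.026]
force: [-4.6, 1.1, 4.1]
grip_width: 0.274
grip_force: 31.0
```

```bash
python3 log.py
```

```text
t7.00 phi_tool -4.0 phi_pos -4.0 R 65.3 dx -0.1 | f_tan -0.33 f_rad 4.09 f_ax -4.70 | m [ 0.043  0.835 -0.045] grip 31.0 w 0.274 j [-0.07  1.27 -0.04]
torque about axle: F only -0.022, with m 0.022
```

Call:
send_rows([
  [1, -0.0017, 0, 0, 0, 0.0262, 0],
  [1, -0.0017, 0, 0, 0, 0.0262, 0],
  [1, -0.0017, 0, 0, 0, 0.0262, 0],
  [1, -0.0017, 0, 0, 0, 0.0262, 0],
  [1, -0.0017, 0, 0, 0, 0.0262, 0],
  [1, -0.0017, 0, 0, 0, 0.0262, 0],
  [1, -0.0017, 0, 0, 0, 0.0262, 0],
  [1, -0.0017, 0, 0, 0, 0.0262, 0],
  [1, -0.0017, 0, 0, 0, 0.0262, 0],
  [1, -0.0017, 0, 0, 0, 0.0262, 0],
])

```text
time_s: 8.25
eef_pos: [532.2, -0.2, 204.4]
ee_rot: [-0.065, 0.737, 0.669, 0.071]
force: [-4.6, -0.1, 4.9]
grip_width: 0.279
grip_force: 31.0
```

```bash
python3 log.py
```

```text
t8.25 phi_tool 11.0 phi_pos 11.1 R 65.6 dx -0.1 | f_tan -0.45 f_rad 4.94 f_ax -4.60 | m [0.063 0.877 0.168] grip 31.0 w 0.279 j [ 0.19  1.31 -0.27]
torque about axle: F only -0.030, with m 0.033
```

Call:
send_rows([
  [1, -0.0017, 0, 0, 0, 0.0262, 0],
  [1, -0.0017, 0, 0, 0, 0.0262, 0],
  [1, -0.0017, 0, 0, 0, 0.0262, 0],
  [1, -0.0017, 0, 0, 0, 0.0262, 0],
  [1, -0.0017, 0, 0, 0, 0.0262, 0],
  [1, -0.0017, 0, 0, 0, 0.0262, 0],
  [1, -0.0017, 0, 0, 0, 0.0262, 0],
  [1, -0.0017, 0, 0, 0, 0.0262, 0],
  [1, -0.0017, 0, 0, 0, 0.0262, 0],
  [1, -0.0017, 0, 0, 0, 0.0262, 0],
])

```text
time_s: 9.5
eef_pos: [530.6, -16.5, 199.2]
ee_rot: [-0.151, 0.722, 0.655, 0.167]
force: [-5.8, -1.2, 4.9]
grip_width: 0.275
grip_force: 31.1
```

```bash
python3 log.py
```

```text
t9.50 phi_tool 26.0 phi_pos 26.0 R 65.9 dx -0.1 | f_tan -0.57 f_rad 5.22 f_ax -5.64 | m [0.062 0.756 0.377] grip 31.1 w 0.275 j [ 0.43  1.39 -0.48]
torque about axle: F only -0.038, with m 0.025
```

Call:
send_rows([
  [1, -0.0017, 0, 0, 0, 0.0262, 0],
  [1, -0.0017, 0, 0, 0, 0.0262, 0],
  [1, -0.0017, 0, 0, 0, 0.0262, 0],
  [1, -0.0017, 0, 0, 0, 0.0262, 0],
  [1, -0.0017, 0, 0, 0, 0.0262, 0],
  [1, -0.0017, 0, 0, 0, 0.0262, 0],
  [1, -0.0017, 0, 0, 0, 0.0262, 0],
  [1, -0.0017, 0, 0, 0, 0.0262, 0],
  [1, -0.0017, 0, 0, 0, 0.0262, 0],
  [1, -0.0017, 0, 0, 0, 0.0262, 0],
])

```text
time_s: 10.75
eef_pos: [529.2, -30.8, 190.0]
ee_rot: [-0.236, 0.694, 0.629, 0.26]
force: [-5.3, -2.5, 5.6]
grip_width: 0.277
grip_force: 31.1
```

```bash
python3 log.py
```

```text
t10.75 phi_tool 41.0 phi_pos 40.9 R 66.1 dx -0.1 | f_tan -1.37 f_rad 6.17 f_ax -5.01 | m [0.029 0.671 0.566] grip 31.1 w 0.277 j [ 0.62  1.51 -0.65]
torque about axle: F only -0.089, with m -0.060
```

Call:
send_rows([
  [-1, 0, 0, 0, 0, 0, 0],
  [-1, 0, 0, 0, 0, 0, 0],
  [-1, 0, 0, 0, 0, 0, 0],
  [-1, 0.0113, 0, 0.001, 0, -0.1745, 0],
  [-1, 0.0113, 0, 0.001, 0, -0.1745, 0],
  [-1, 0.0113, 0, 0.001, 0, -0.1745, 0],
  [-1, 0.0113, 0, 0.001, 0, -0.1745, 0],
  [-1, 0.0113, 0, 0.001, 0, -0.1745, 0],
  [-1, 0.0113, 0, 0.001, 0, -0.1745, 0],
  [-1, 0, 0, 0.001, 0, 0, 0],
])

```text
time_s: 12.0
eef_pos: [535.4, 35.7, 200.5]
ee_rot: [0.111, 0.729, 0.665, -0.122]
force: [-0.1, -1.0, 0.2]
grip_width: 0.999
grip_force: 0.0
```

```bash
python3 log.py
python3 - <<'E'
from rig import ctrl
from h import *
par=(533.5,12.3,np.radians(-5.5))
p=ctrl.capture("side");print(phifit([p],par))
cv2.imwrite("pics/c3.png",cv2.resize(p["img"][130:250,240:360],(480,480),interpolation=2)[:,:,::-1])
E
```

```text
t12.00 phi_tool -19.0 phi_pos -21.2 R 64.9 dx -0.3 | f_tan 1.02 f_rad -0.12 f_ax -0.01 | m [ 0.143 -0.031 -0.003] grip 0.0 w 0.999 j [-0.34  1.3   0.2 ]
torque about axle: F only 0.066, with m 0.209
(np.float64(-22.0), np.float64(0.5021739130434782))
```

View pics/c3.png

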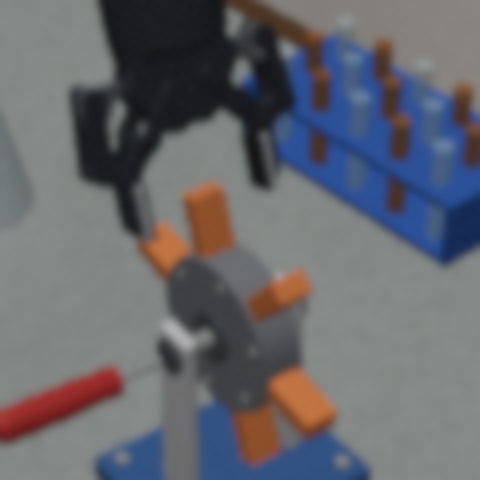

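The lugs passed freely and the next lug end at (205,200) lies between the fingers at (140,215) and (262,165).

```bash
python3 log.py
```

```text
t12.05 phi_tool -18.9 phi_pos -20.0 R 64.6 dx -0.1 | f_tan 0.27 f_rad 0.11 f_ax 0.08 | m [ 0.124 -0.01   0.01 ] grip 0.0 w 1.000 j [-0.34  1.3   0.19]
torque about axle: F only 0.017, with m 0.142
```

```bash
python3 - <<'E'
from rig import ctrl
for i in range(4): ctrl.capture("side")
E
python3 log.py
```

```text
t12.25 phi_tool -18.9 phi_pos -17.8 R 64.7 dx 0.3 | f_tan -0.26 f_rad 0.10 f_ax 0.26 | m [ 0.181  0.01  -0.038] grip 0.0 w 1.001 j [-0.34  1.3   0.19]
torque about axle: F only -0.017, with m 0.164
```

Call:
send_rows([
  [1, 0, 0, 0, 0, 0, 0],
  [1, 0, 0, 0, 0, 0, 0],
  [1, 0, 0, 0, 0, 0, 0],
  [1, 0, 0, 0, 0, 0, 0],
  [1, 0, 0, 0, 0, 0, 0],
  [1, -0.0017, 0, 0, 0, 0.0262, 0],
  [1, -0.0017, 0, 0, 0, 0.0262, 0],
  [1, -0.0017, 0, 0, 0, 0.0262, 0],
  [1, -0.0017, 0, 0, 0, 0.0262, 0],
  [1, -0.0017, 0, 0, 0, 0.0262, 0],
])

```text
time_s: 13.5
eef_pos: [534.6, 24.8, 203.7]
ee_rot: [0.066, 0.737, 0.669, -0.073]
force: [-5.0, 1.3, 3.0]
grip_width: 0.271
grip_force: 30.9
```

```bash
python3 log.py
```

```text
t13.50 phi_tool -11.3 phi_pos -11.2 R 64.9 dx -0.1 | f_tan -0.21 f_rad 3.11 f_ax -5.13 | m [-0.008  0.804 -0.163] grip 30.9 w 0.271 j [-0.21  1.28  0.08]
torque about axle: F only -0.015, with m -0.022
```

Call:
send_rows([
  [1, -0.0017, 0, 0, 0, 0.0262, 0],
  [1, -0.0017, 0, 0, 0, 0.0262, 0],
  [1, -0.0017, 0, 0, 0, 0.0262, 0],
  [1, -0.0017, 0, 0, 0, 0.0262, 0],
  [1, -0.0017, 0, 0, 0, 0.0262, 0],
  [1, -0.0017, 0, 0, 0, 0.0262, 0],
  [1, -0.0017, 0, 0, 0, 0.0262, 0],
  [1, -0.0017, 0, 0, 0, 0.0262, 0],
  [1, -0.0017, 0, 0, 0, 0.0262, 0],
  [1, -0.0017, 0, 0, 0, 0.0262, 0],
])

```text
time_s: 14.75
eef_pos: [533.0, 7.9, 205.1]
ee_rot: [-0.021, 0.74, 0.672, 0.024]
force: [-4.9, 0.5, 3.5]
grip_width: 0.279
grip_force: 30.8
```

```bash
python3 log.py
```

```text
t14.75 phi_tool 3.6 phi_pos 3.9 R 65.2 dx -0.1 | f_tan -0.29 f_rad 3.48 f_ax -4.94 | m [0.009 0.812 0.041] grip 30.8 w 0.279 j [ 0.07  1.28 -0.16]
torque about axle: F only -0.020, with m -0.012
```

Call:
send_rows([
  [1, -0.0017, 0, 0, 0, 0.0262, 0],
  [1, -0.0017, 0, 0, 0, 0.0262, 0],
  [1, -0.0017, 0, 0, 0, 0.0262, 0],
  [1, -0.0017, 0, 0, 0, 0.0262, 0],
  [1, -0.0017, 0, 0, 0, 0.0262, 0],
  [1, -0.0017, 0, 0, 0, 0.0262, 0],
  [1, -0.0017, 0, 0, 0, 0.0262, 0],
  [1, -0.0017, 0, 0, 0, 0.0262, 0],
  [1, -0.0017, 0, 0, 0, 0.0262, 0],
  [1, -0.0017, 0, 0, 0, 0.0262, 0],
])

```text
time_s: 16.0
eef_pos: [531.3, -8.8, 202.0]
ee_rot: [-0.109, 0.731, 0.663, 0.12]
force: [-4.3, 1.1, 3.0]
grip_width: 0.281
grip_force: 30.8
```

```bash
python3 log.py
```

```text
t16.00 phi_tool 18.7 phi_pos 18.9 R 65.5 dx -0.1 | f_tan -1.57 f_rad 2.68 f_ax -4.43 | m [-0.061  0.836  0.219] grip 30.8 w 0.281 j [ 0.32  1.34 -0.38]
torque about axle: F only -0.103, with m -0.164
```

Call:
send_rows([
  [1, -0.0017, 0, 0, 0, 0.0262, 0],
  [1, -0.0017, 0, 0, 0, 0.0262, 0],
  [1, -0.0017, 0, 0, 0, 0.0262, 0],
  [1, -0.0017, 0, 0, 0, 0.0262, 0],
  [1, -0.0017, 0, 0, 0, 0.0262, 0],
  [1, -0.0017, 0, 0, 0, 0.0262, 0],
  [1, -0.0017, 0, 0, 0, 0.0262, 0],
  [1, -0.0017, 0, 0, 0, 0.0262, 0],
  [1, -0.0017, 0, 0, 0, 0.0262, 0],
  [1, -0.0017, 0, 0, 0, 0.0262, 0],
])

```text
time_s: 17.25
eef_pos: [529.9, -24.0, 194.7]
ee_rot: [-0.195, 0.709, 0.643, 0.214]
force: [-4.9, 0.9, 2.1]
grip_width: 0.268
grip_force: 30.7
```

```bash
python3 log.py
```

```text
t17.25 phi_tool 33.7 phi_pos 33.7 R 65.8 dx -0.1 | f_tan -1.47 f_rad 1.50 f_ax -4.92 | m [0.03  0.718 0.483] grip 30.7 w 0.268 j [ 0.53  1.45 -0.57]
torque about axle: F only -0.097, with m -0.067
```

Call:
send_rows([
  [1, -0.0017, 0, 0, 0, 0.0262, 0],
  [1, -0.0017, 0, 0, 0, 0.0262, 0],
  [1, -0.0017, 0, 0, 0, 0.0262, 0],
  [1, -0.0017, 0, 0, 0, 0.0262, 0],
  [1, -0.0017, 0, 0, 0, 0.0262, 0],
  [1, 0, 0, 0, 0, 0, 0],
  [1, 0, 0, 0, 0, 0, 0],
  [-1, 0, 0, 0, 0, 0, 0],
  [-1, 0, 0, 0, 0, 0, 0],
  [-1, 0, 0, 0, 0, 0, 0],
])

```text
time_s: 18.5
eef_pos: [529.6, -30.7, 189.7]
ee_rot: [-0.235, 0.694, 0.629, 0.26]
force: [1.0, -0.4, -0.2]
grip_width: 0.898
grip_force: 0.0
```

```bash
python3 log.py
```

```text
t18.50 phi_tool 41.1 phi_pos 41.0 R 65.8 dx 0.2 | f_tan 0.37 f_rad 0.08 f_ax 1.05 | m [-0.307 -0.012  0.046] grip 0.0 w 0.898 j [ 0.62  1.51 -0.65]
torque about axle: F only 0.024, with m -0.283
```

Call:
send_rows([
  [-1, 0, 0, -0.04, 0, 0, 0],
  [-1, 0, 0, -0.04, 0, 0, 0],
  [1, 0.0241, 0, 0.002, 0, -0.1658, 0],
  [1, 0.0241, 0, 0.002, 0, -0.1658, 0],
  [1, 0.0241, 0, 0.002, 0, -0.1658, 0],
  [1, 0.0241, 0, 0.002, 0, -0.1658, 0],
  [1, 0.0241, 0, 0.002, 0, -0.1658, 0],
  [1, 0.0241, 0, 0.002, 0, -0.1658, 0],
  [1, 0.016, 0, 0, 0, 0, 0],
  [1, 0.016, 0, 0, 0, 0, 0],
])

```text
time_s: 19.75
eef_pos: [540.6, 83.6, 271.3]
ee_rot: [0.092, 0.734, 0.666, -0.102]
force: [0.7, -0.8, 0.4]
grip_width: 0.002
grip_force: 0.0
```

```bash
cat > log2.py <<'E'
from rig import ctrl
from h import *
par=(533.5,12.3,np.radians(-5.5))
s=ctrl.sense();A,o=frame(*par);M=rot(s);z=A.T@M[:,2];ph=np.arctan2(z[1],-z[2]);x=A.T@M[:,0]
d=A.T@(s["eef_pos"]-o);f=A.T@s["force"];m=A.T@s["wrist_torque"]
c=d-25*z-11*x   # lug outer corner touching the finger flank
print("t%.2f tool %.1f pos %.1f R %.1f dx %.1f f %s corner r %.1f ang %.1f lug %.1f | T %.3f  (m_x %.3f)"%(s["time_s"],np.degrees(ph),np.degrees(np.arctan2(-d[1],d[2])),np.hypot(d[1],d[2]),d[0],np.round(f,2),np.hypot(c[1],c[2]),np.degrees(np.arctan2(-c[1],c[2])),np.degrees(np.arctan2(-c[1],c[2])+8/95),np.cross(c/1000,f)[0],m[0]))
E
python3 log2.py; python3 -c "
from rig import ctrl
from h import *
s=ctrl.sense();print(s['grip_width'],need(s,(533.5,12.3,np.radians(-5.5)),75.1,-16))"
```

```text
t19.75 tool -15.8 pos -28.6 R 149.5 dx 0.2 f [ 0.76 -0.77  0.38] corner r 172.3 ang -23.2 lug -18.4 | T 0.149  (m_x 0.155)
0.0016665498186042426 (array([-32.9,  -0.1,  70.7]), array([-0.001, -0.003, -0.001]))
```

Call:
send_rows([
  [1, 0, 0, 0.026, 0, 0, 0],
  [1, 0, 0, 0.026, 0, 0, 0],
  [1, 0, 0, 0.018, 0, 0, 0],
  [1, 0, 0, 0.008, 0, 0, 0],
  [1, 0, 0, 0, 0, 0, 0],
  [1, -0.0018, 0, -0.0008, 0, 0.0262, 0],
  [1, -0.0018, 0, -0.0008, 0, 0.0262, 0],
  [1, -0.0018, 0, -0.0008, 0, 0.0262, 0],
  [1, -0.0018, 0, -0.0008, 0, 0.0262, 0],
  [1, -0.0018, 0, -0.0008, 0, 0.0262, 0],
])

```text
time_s: 21.0
eef_pos: [537.7, 54.1, 202.8]
ee_rot: [0.049, 0.739, 0.67, -0.053]
force: [1.2, 3.6, 2.0]
grip_width: -0.002
grip_force: 1.5
```

```bash
python3 log2.py
```

```text
t21.00 tool -8.3 pos -33.8 R 75.6 dx 0.2 f [0.86 3.73 1.99] corner r 95.7 ang -21.3 lug -16.5 | T -0.263  (m_x 0.499)
```

Call:
send_rows([
  [1, -0.0018, 0, -0.0008, 0, 0.0262, 0],
  [1, -0.0018, 0, -0.0008, 0, 0.0262, 0],
  [1, -0.0018, 0, -0.0008, 0, 0.0262, 0],
  [1, -0.0018, 0, -0.0008, 0, 0.0262, 0],
  [1, -0.0018, 0, -0.0008, 0, 0.0262, 0],
  [1, -0.0018, 0, -0.0008, 0, 0.0262, 0],
  [1, -0.0018, 0, -0.0008, 0, 0.0262, 0],
  [1, -0.0018, 0, -0.0008, 0, 0.0262, 0],
  [1, -0.0018, 0, -0.0008, 0, 0.0262, 0],
  [1, -0.0018, 0, -0.0008, 0, 0.0262, 0],
])

```text
time_s: 22.25
eef_pos: [535.9, 36.2, 211.0]
ee_rot: [-0.039, 0.739, 0.671, 0.043]
force: [0.6, 4.1, 3.0]
grip_width: -0.004
grip_force: 1.8
```

```bash
python3 log2.py
```

```text
t22.25 tool 6.7 pos -18.7 R 75.0 dx 0.1 f [0.19 4.18 3.03] corner r 95.1 ang -6.2 lug -1.3 | T -0.365  (m_x 0.439)
```

Call:
send_rows([
  [1, -0.0018, 0, -0.0008, 0, 0.0262, 0],
  [1, -0.0018, 0, -0.0008, 0, 0.0262, 0],
  [1, -0.0018, 0, -0.0008, 0, 0.0262, 0],
  [1, -0.0018, 0, -0.0008, 0, 0.0262, 0],
  [1, -0.0018, 0, -0.0008, 0, 0.0262, 0],
  [1, -0.0018, 0, -0.0008, 0, 0.0262, 0],
  [1, -0.0018, 0, -0.0008, 0, 0.0262, 0],
  [1, -0.0018, 0, -0.0008, 0, 0.0262, 0],
  [1, -0.0018, 0, -0.0008, 0, 0.0262, 0],
  [1, -0.0018, 0, -0.0008, 0, 0.0262, 0],
])

```text
time_s: 23.5
eef_pos: [534.0, 17.0, 214.6]
ee_rot: [-0.127, 0.727, 0.66, 0.14]
force: [0.5, 2.2, 3.6]
grip_width: 0.0
grip_force: 2.1
```

```bash
python3 log2.py
```

```text
t23.50 tool 21.7 pos -3.6 R 74.8 dx 0.1 f [0.25 2.18 3.6 ] corner r 94.9 ang 8.9 lug 13.8 | T -0.258  (m_x 0.405)
```

Call:
send_rows([
  [1, -0.0018, 0, -0.0008, 0, 0.0262, 0],
  [1, -0.0018, 0, -0.0008, 0, 0.0262, 0],
  [1, -0.0018, 0, -0.0008, 0, 0.0262, 0],
  [1, -0.0018, 0, -0.0008, 0, 0.0262, 0],
  [1, -0.0018, 0, -0.0008, 0, 0.0262, 0],
  [1, -0.0018, 0, -0.0008, 0, 0.0262, 0],
  [1, -0.0018, 0, -0.0008, 0, 0.0262, 0],
  [1, -0.0018, 0, -0.0008, 0, 0.0262, 0],
  [1, -0.0018, 0, -0.0008, 0, 0.0262, 0],
  [1, -0.0018, 0, -0.0008, 0, 0.0262, 0],
])

```text
time_s: 24.75
eef_pos: [532.1, -2.6, 213.1]
ee_rot: [-0.212, 0.703, 0.638, 0.233]
force: [0.3, 1.8, 5.9]
grip_width: -0.002
grip_force: 2.4
```

```bash
python3 log2.py
```

```text
t24.75 tool 36.7 pos 11.5 R 74.6 dx 0.0 f [0.08 1.79 5.87] corner r 94.8 ang 24.1 lug 28.9 | T -0.382  (m_x 0.366)
```

Call:
send_rows([
  [1, -0.0018, 0, -0.0008, 0, 0.0262, 0],
  [1, -0.0018, 0, -0.0008, 0, 0.0262, 0],
  [1, -0.0018, 0, -0.0008, 0, 0.0262, 0],
  [1, -0.0018, 0, -0.0008, 0, 0.0262, 0],
  [1, -0.0018, 0, -0.0008, 0, 0.0262, 0],
  [1, -0.0018, 0, -0.0008, 0, 0.0262, 0],
  [1, -0.0018, 0, -0.0008, 0, 0.0262, 0],
  [1, -0.0018, 0, -0.0008, 0, 0.0262, 0],
  [1, -0.0018, 0, -0.0008, 0, 0.0262, 0],
  [1, -0.0018, 0, -0.0008, 0, 0.0262, 0],
])

```text
time_s: 26.0
eef_pos: [530.3, -21.2, 206.7]
ee_rot: [-0.293, 0.666, 0.605, 0.323]
force: [0.3, 0.5, 6.0]
grip_width: 0.004
grip_force: 2.6
```

```bash
python3 log2.py
```

```text
t26.00 tool 51.7 pos 26.8 R 74.7 dx 0.0 f [0.25 0.52 6.01] corner r 94.9 ang 39.2 lug 44.1 | T -0.399  (m_x 0.347)
```

Call:
send_rows([
  [1, 0.004, 0, 0, 0, 0, 0],
  [1, 0, 0, -0.04, 0, 0, 0],
  [1, 0, 0, -0.04, 0, 0, 0],
  [1, 0.0252, 0, 0.0078, 0, -0.1745, 0],
  [1, 0.0252, 0, 0.0078, 0, -0.1745, 0],
  [1, 0.0252, 0, 0.0078, 0, -0.1745, 0],
  [1, 0.0252, 0, 0.0078, 0, -0.1745, 0],
  [1, 0.0252, 0, 0.0078, 0, -0.1745, 0],
  [1, 0.0252, 0, 0.0078, 0, -0.1745, 0],
  [1, 0, 0, 0, 0, 0, 0],
])

```text
time_s: 27.25
eef_pos: [538.5, 71.3, 283.3]
ee_rot: [0.049, 0.736, 0.673, -0.055]
force: [-0.3, 0.2, 0.5]
grip_width: 0.0
grip_force: 0.0
```

```bash
python3 log2.py;python3 -c "
from rig import ctrl
from h import *
s=ctrl.sense();A,o=frame(533.5,12.3,np.radians(-5.5));print(rot(s).T@(o-s['eef_pos']))"
```

```text
t27.25 tool -8.4 pos -22.5 R 155.0 dx -0.7 f [-0.29  0.18  0.48] corner r 177.4 ang -17.0 lug -12.2 | T -0.006  (m_x 0.065)
[-37.54419173   0.54593254 150.39827862]
```

Call:
send_rows([
  [1, 0, 0, 0.026, 0, 0, 0],
  [1, 0, 0, 0.026, 0, 0, 0],
  [1, 0, 0, 0.02, 0, 0, 0],
  [1, -0.0025, 0, 0.0105, 0, 0, 0],
  [1, -0.0025, 0, 0, 0, 0, 0],
  [1, -0.0018, 0, -0.0008, 0, 0.0262, 0],
  [1, -0.0018, 0, -0.0008, 0, 0.0262, 0],
  [1, -0.0018, 0, -0.0008, 0, 0.0262, 0],
  [1, -0.0018, 0, -0.0008, 0, 0.0262, 0],
  [1, -0.0018, 0, -0.0008, 0, 0.0262, 0],
])

```text
time_s: 28.5
eef_pos: [536.5, 42.4, 208.4]
ee_rot: [0.005, 0.741, 0.672, -0.005]
force: [-0.6, 4.8, -1.1]
grip_width: -0.002
grip_force: 2.2
```

```bash
python3 log2.py
```

```text
t28.50 tool -0.7 pos -23.8 R 74.8 dx 0.1 f [-1.03  4.76 -1.12] corner r 95.5 ang -11.8 lug -7.0 | T -0.467  (m_x 0.648)
```

Call:
send_rows([
  [1, -0.0018, 0, -0.0008, 0, 0.0262, 0],
  [1, -0.0018, 0, -0.0008, 0, 0.0262, 0],
  [1, -0.0018, 0, -0.0008, 0, 0.0262, 0],
  [1, -0.0018, 0, -0.0008, 0, 0.0262, 0],
  [1, -0.0018, 0, -0.0008, 0, 0.0262, 0],
  [1, -0.0018, 0, -0.0008, 0, 0.0262, 0],
  [1, -0.0018, 0, -0.0008, 0, 0.0262, 0],
  [1, -0.0018, 0, -0.0008, 0, 0.0262, 0],
  [1, -0.0018, 0, -0.0008, 0, 0.0262, 0],
  [1, -0.0018, 0, -0.0008, 0, 0.0262, 0],
])

```text
time_s: 29.75
eef_pos: [534.7, 23.7, 214.2]
ee_rot: [-0.083, 0.735, 0.667, 0.092]
force: [0.3, 5.0, 1.0]
grip_width: 0.0
grip_force: 2.3
```

```bash
python3 log2.py
```

```text
t29.75 tool 14.3 pos -8.8 R 75.0 dx 0.1 f [-0.18  4.97  1.02] corner r 95.8 ang 3.2 lug 8.0 | T -0.481  (m_x 0.605)
```

Call:
send_rows([
  [1, -0.0018, 0, -0.0008, 0, 0.0262, 0],
  [1, -0.0018, 0, -0.0008, 0, 0.0262, 0],
  [1, -0.0018, 0, -0.0008, 0, 0.0262, 0],
  [1, -0.0018, 0, -0.0008, 0, 0.0262, 0],
  [1, -0.0018, 0, -0.0008, 0, 0.0262, 0],
  [1, -0.0018, 0, -0.0008, 0, 0.0262, 0],
  [1, -0.0018, 0, -0.0008, 0, 0.0262, 0],
  [1, -0.0018, 0, -0.0008, 0, 0.0262, 0],
  [1, -0.0018, 0, -0.0008, 0, 0.0262, 0],
  [1, -0.0018, 0, -0.0008, 0, 0.0262, 0],
])

```text
time_s: 31.0
eef_pos: [532.7, 4.2, 215.2]
ee_rot: [-0.17, 0.717, 0.65, 0.187]
force: [0.2, 5.9, -0.6]
grip_width: 0.001
grip_force: 2.1
```

```bash
python3 log2.py
```

```text
t31.00 tool 29.3 pos 6.2 R 75.6 dx 0.0 f [-0.4   5.84 -0.6 ] corner r 96.4 ang 18.1 lug 22.9 | T -0.517  (m_x 0.413)
```

Call:
send_rows([
  [1, -0.0018, 0, -0.0008, 0, 0.0262, 0],
  [1, -0.0018, 0, -0.0008, 0, 0.0262, 0],
  [1, -0.0018, 0, -0.0008, 0, 0.0262, 0],
  [1, -0.0018, 0, -0.0008, 0, 0.0262, 0],
  [1, -0.0018, 0, -0.0008, 0, 0.0262, 0],
  [1, -0.0018, 0, -0.0008, 0, 0.0262, 0],
  [1, -0.0018, 0, -0.0008, 0, 0.0262, 0],
  [1, -0.0018, 0, -0.0008, 0, 0.0262, 0],
  [1, -0.0018, 0, -0.0008, 0, 0.0262, 0],
  [1, -0.0018, 0, -0.0008, 0, 0.0262, 0],
])

```text
time_s: 32.25
eef_pos: [530.9, -14.9, 211.1]
ee_rot: [-0.253, 0.686, 0.622, 0.279]
force: [-0.2, 4.4, 0.2]
grip_width: 0.001
grip_force: 2.0
```

```bash
python3 log2.py
```

```text
t32.25 tool 44.3 pos 21.0 R 76.2 dx 0.0 f [-0.65  4.35  0.21] corner r 96.9 ang 32.9 lug 37.8 | T -0.364  (m_x 0.305)
```

```bash
cat > fit.py <<'E'
import numpy as np
from scipy.optimize import least_squares
D=np.array([(122.5,.263),(137.7,.365),(152.8,.258),(167.9,.382),(183,.399),(192,.467),(207,.481),(222,.517),(237,.364)])
def fit(D):
    r=least_squares(lambda v:np.r_[v[1]*(.24+v[2]*np.sin(np.radians(D[:,0]-v[0])))-D[:,1],(v[1]-1)/.1*.05,(v[2]-.19)/.012*.05],[115,1.,.19])
    s=np.sqrt(np.linalg.inv(r.jac.T@r.jac)[0,0])*.05
    return r.x,s,r.fun[:-2]
if __name__=="__main__":
    for E in(D,):
        v,s,e=fit(E);print(v,s,np.round(e,3))
E
python3 fit.py
```

```text
[121.64420668   1.03638708   0.19119402] 8.706826610900922 [-0.011 -0.061  0.093  0.01   0.024 -0.032 -0.035 -0.073  0.064]
```

Call:
send_rows([
  [1, 0.004, 0, 0, 0, 0, 0],
  [1, 0, 0, -0.04, 0, 0, 0],
  [1, 0, 0, -0.04, 0, 0, 0],
  [1, 0.0255, 0, 0.0082, 0, -0.1745, 0],
  [1, 0.0255, 0, 0.0082, 0, -0.1745, 0],
  [1, 0.0255, 0, 0.0082, 0, -0.1745, 0],
  [1, 0.0255, 0, 0.0082, 0, -0.1745, 0],
  [1, 0.0255, 0, 0.0082, 0, -0.1745, 0],
  [1, 0.0255, 0, 0.0082, 0, -0.1745, 0],
  [1, 0, 0, 0, 0, 0, 0],
])

```text
time_s: 33.5
eef_pos: [540.4, 88.7, 273.9]
ee_rot: [0.093, 0.731, 0.668, -0.102]
force: [0.7, -0.1, -0.6]
grip_width: -0.006
grip_force: 0.0
```

```bash
python3 log2.py;python3 -c "
from rig import ctrl
from h import *
s=ctrl.sense();A,o=frame(533.5,12.3,np.radians(-5.5));print(rot(s).T@(o-s['eef_pos']))"
```

```text
t33.50 tool -15.9 pos -29.8 R 154.3 dx -0.4 f [ 0.73  0.   -0.57] corner r 176.7 ang -24.4 lug -19.6 | T -0.042  (m_x 0.078)
[-37.13439119   0.21992981 149.75875261]
```

Call:
send_rows([
  [1, 0, 0, 0.026, 0, 0, 0],
  [1, 0, 0, 0.026, 0, 0, 0],
  [1, 0, 0, 0.02, 0, 0, 0],
  [1, -0.0025, 0, 0.01, 0, 0, 0],
  [1, -0.0025, 0, 0, 0, 0, 0],
  [1, -0.0018, 0, -0.0008, 0, 0.0262, 0],
  [1, -0.0018, 0, -0.0008, 0, 0.0262, 0],
  [1, -0.0018, 0, -0.0008, 0, 0.0262, 0],
  [1, -0.0018, 0, -0.0008, 0, 0.0262, 0],
  [1, -0.0018, 0, -0.0008, 0, 0.0262, 0],
])

```text
time_s: 34.75
eef_pos: [537.4, 50.6, 203.7]
ee_rot: [0.048, 0.739, 0.67, -0.053]
force: [-1.0, 3.2, -1.2]
grip_width: -0.005
grip_force: 2.2
```

```bash
python3 log2.py
```

```text
t34.75 tool -8.2 pos -31.1 R 74.4 dx 0.2 f [-1.33  3.1  -1.18] corner r 95.2 ang -19.1 lug -14.3 | T -0.316  (m_x 0.726)
```

Call:
send_rows([
  [1, -0.0018, 0, -0.0008, 0, 0.0262, 0],
  [1, -0.0018, 0, -0.0008, 0, 0.0262, 0],
  [1, -0.0018, 0, -0.0008, 0, 0.0262, 0],
  [1, -0.0018, 0, -0.0008, 0, 0.0262, 0],
  [1, -0.0018, 0, -0.0008, 0, 0.0262, 0],
  [1, -0.0018, 0, -0.0008, 0, 0.0262, 0],
  [1, -0.0018, 0, -0.0008, 0, 0.0262, 0],
  [1, -0.0018, 0, -0.0008, 0, 0.0262, 0],
  [1, -0.0018, 0, -0.0008, 0, 0.0262, 0],
  [1, -0.0018, 0, -0.0008, 0, 0.0262, 0],
])

```text
time_s: 36.0
eef_pos: [535.6, 32.8, 211.7]
ee_rot: [-0.04, 0.739, 0.671, 0.044]
force: [1.5, 4.1, 0.4]
grip_width: -0.0
grip_force: 2.0
```

```bash
python3 log2.py
```

```text
t36.00 tool 6.8 pos -16.0 R 74.6 dx 0.1 f [1.14 4.23 0.37] corner r 95.5 ang -4.0 lug 0.8 | T -0.401  (m_x 0.548)
```

Call:
send_rows([
  [1, -0.0018, 0, -0.0008, 0, 0.0262, 0],
  [1, -0.0018, 0, -0.0008, 0, 0.0262, 0],
  [1, -0.0018, 0, -0.0008, 0, 0.0262, 0],
  [1, -0.0018, 0, -0.0008, 0, 0.0262, 0],
  [1, -0.0018, 0, -0.0008, 0, 0.0262, 0],
  [1, -0.0018, 0, -0.0008, 0, 0.0262, 0],
  [1, -0.0018, 0, -0.0008, 0, 0.0262, 0],
  [1, -0.0018, 0, -0.0008, 0, 0.0262, 0],
  [1, -0.0018, 0, -0.0008, 0, 0.0262, 0],
  [1, -0.0018, 0, -0.0008, 0, 0.0262, 0],
])

```text
time_s: 37.25
eef_pos: [533.6, 13.6, 215.3]
ee_rot: [-0.127, 0.727, 0.66, 0.14]
force: [0.6, 4.2, -0.8]
grip_width: 0.003
grip_force: 1.6
```

```bash
python3 log2.py
```

```text
t37.25 tool 21.8 pos -1.0 R 75.3 dx -0.1 f [ 0.16  4.2  -0.79] corner r 96.2 ang 10.9 lug 15.7 | T -0.382  (m_x 0.288)
```

Call:
send_rows([
  [1, -0.0018, 0, -0.0008, 0, 0.0262, 0],
  [1, -0.0018, 0, -0.0008, 0, 0.0262, 0],
  [1, -0.0018, 0, -0.0008, 0, 0.0262, 0],
  [1, -0.0018, 0, -0.0008, 0, 0.0262, 0],
  [1, -0.0018, 0, -0.0008, 0, 0.0262, 0],
  [1, -0.0018, 0, -0.0008, 0, 0.0262, 0],
  [1, -0.0018, 0, -0.0008, 0, 0.0262, 0],
  [1, -0.0018, 0, -0.0008, 0, 0.0262, 0],
  [1, -0.0018, 0, -0.0008, 0, 0.0262, 0],
  [1, -0.0018, 0, -0.0008, 0, 0.0262, 0],
])

```text
time_s: 38.5
eef_pos: [531.8, -5.9, 213.7]
ee_rot: [-0.212, 0.703, 0.638, 0.234]
force: [-0.1, 2.9, 0.6]
grip_width: -0.001
grip_force: 1.4
```

```bash
python3 log2.py
```

```text
t38.50 tool 36.8 pos 13.9 R 76.0 dx 0.0 f [-0.38  2.89  0.58] corner r 96.8 ang 25.8 lug 30.6 | T -0.276  (m_x 0.141)
```

Run:
```python
from fit import *
E=np.vstack([D,[(244.7,.316),(259.8,.401),(274.7,.382),(289.6,.276)]])
v,s,e=fit(E);print(v,s,np.round(e,3))
```

```text
[120.94140611   1.02686707   0.1903046 ] 5.843281032440604 [-0.011 -0.062  0.092  0.007  0.02  -0.036 -0.04  -0.079  0.058  0.093
 -0.026 -0.049  0.009]
```

Call:
send_rows([
  [1, -0.0037, 0, -0.0015, 0, 0.0524, 0],
  [1, -0.0037, 0, -0.0015, 0, 0.0524, 0],
  [1, -0.0037, 0, -0.0015, 0, 0.0524, 0],
  [1, -0.0037, 0, -0.0015, 0, 0.0524, 0],
  [1, -0.0037, 0, -0.0015, 0, 0.0524, 0],
  [1, 0.004, 0, 0, 0, 0, 0],
  [1, 0, 0, -0.04, 0, 0, 0],
  [1, 0, 0, -0.04, 0, 0, 0],
  [1, 0.0255, 0, 0.0082, 0, -0.1745, 0],
  [1, 0.0255, 0, 0.0082, 0, -0.1745, 0],
])

```text
time_s: 39.75
eef_pos: [529.0, -38.5, 286.3]
ee_rot: [-0.181, 0.714, 0.646, 0.201]
force: [0.5, 0.2, 0.0]
grip_width: 0.003
grip_force: 0.0
```

Call:
send_rows([
  [1, 0.0255, 0, 0.0082, 0, -0.1745, 0],
  [1, 0.0255, 0, 0.0082, 0, -0.1745, 0],
  [1, 0.0255, 0, 0.0082, 0, -0.1745, 0],
  [1, 0.0255, 0, 0.0082, 0, -0.1745, 0],
  [1, 0, 0, 0, 0, 0, 0],
  [1, 0, 0, 0.026, 0, 0, 0],
  [1, 0, 0, 0.026, 0, 0, 0],
  [1, 0, 0, 0.015, 0, 0, 0],
  [1, 0, 0, 0, 0, 0, 0],
  [1, 0, 0, 0, 0, 0, 0],
])

```text
time_s: 41.0
eef_pos: [538.4, 57.0, 218.1]
ee_rot: [0.049, 0.739, 0.67, -0.052]
force: [0.2, 0.3, -0.4]
grip_width: 0.001
grip_force: 0.0
```

```bash
python3 log2.py;python3 -c "
from rig import ctrl
from h import *
s=ctrl.sense();par=(533.5,12.3,np.radians(-5.5));A,o=frame(*par);print(rot(s).T@(o-s['eef_pos']))
print(phifit([ctrl.capture('side')],par))"
```

```text
t41.00 tool -8.2 pos -29.9 R 90.1 dx 0.6 f [ 0.13  0.36 -0.36] corner r 111.0 ang -19.8 lug -15.0 | T -0.051  (m_x 0.069)
[-33.3323256   -0.67345843  83.69995021]
(np.float64(-11.0), np.float64(0.4908108108108108))
```

Call:
send_rows([
  [1, 0, 0, 0.015, 0, 0, 0],
  [1, -0.0015, 0, 0, 0, 0, 0],
  [1, -0.0037, 0, -0.0015, 0, 0.0524, 0],
  [1, -0.0037, 0, -0.0015, 0, 0.0524, 0],
  [1, -0.0037, 0, -0.0015, 0, 0.0524, 0],
  [1, -0.0037, 0, -0.0015, 0, 0.0524, 0],
  [1, -0.0037, 0, -0.0015, 0, 0.0524, 0],
  [1, -0.0037, 0, -0.0015, 0, 0.0524, 0],
  [1, -0.0037, 0, -0.0015, 0, 0.0524, 0],
  [1, -0.0037, 0, -0.0015, 0, 0.0524, 0],
])

```text
time_s: 42.3
eef_pos: [534.7, 24.0, 213.5]
ee_rot: [-0.093, 0.733, 0.666, 0.103]
force: [-0.4, 2.5, 2.6]
grip_width: -0.003
grip_force: 1.0
```

```bash
python3 log2.py
```

```text
t42.30 tool 15.9 pos -9.1 R 74.4 dx 0.1 f [-0.6   2.48  2.63] corner r 94.7 ang 3.4 lug 8.2 | T -0.249  (m_x 0.160)
```

Call:
send_rows([
  [1, -0.0037, 0, -0.0015, 0, 0.0524, 0],
  [1, -0.0037, 0, -0.0015, 0, 0.0524, 0],
  [1, -0.0037, 0, -0.0015, 0, 0.0524, 0],
  [1, -0.0037, 0, -0.0015, 0, 0.0524, 0],
  [1, -0.0037, 0, -0.0015, 0, 0.0524, 0],
  [1, -0.0037, 0, -0.0015, 0, 0.0524, 0],
  [1, -0.0037, 0, -0.0015, 0, 0.0524, 0],
  [1, -0.0037, 0, -0.0015, 0, 0.0524, 0],
  [1, -0.0037, 0, -0.0015, 0, 0.0524, 0],
  [1, -0.0037, 0, -0.0015, 0, 0.0524, 0],
])

```text
time_s: 43.55
eef_pos: [530.9, -15.4, 208.1]
ee_rot: [-0.262, 0.682, 0.619, 0.289]
force: [0.7, 0.7, 0.6]
grip_width: -0.004
grip_force: 0.5
```

```bash
python3 log2.py
```

```text
t43.55 tool 46.0 pos 22.2 R 73.5 dx 0.1 f [0.61 0.8  0.62] corner r 94.1 ang 34.6 lug 39.4 | T -0.095  (m_x -0.150)
```

Call:
send_rows([
  [1, 0.004, 0, 0, 0, 0, 0],
  [1, 0, 0, -0.04, 0, 0, 0],
  [-1, 0, 0, -0.04, 0, 0, 0],
  [-1, 0.0238, 0, 0.0076, 0, -0.166, 0],
  [-1, 0.0238, 0, 0.0076, 0, -0.166, 0],
  [-1, 0.0238, 0, 0.0076, 0, -0.166, 0],
  [-1, 0.0238, 0, 0.0076, 0, -0.166, 0],
  [-1, 0.0238, 0, 0.0076, 0, -0.166, 0],
  [-1, 0.0238, 0, 0.0076, 0, -0.166, 0],
  [-1, 0.0238, 0, 0.0076, 0, -0.166, 0],
])

```text
time_s: 44.8
eef_pos: [541.8, 96.6, 266.6]
ee_rot: [0.124, 0.728, 0.661, -0.134]
force: [0.2, -1.3, -0.2]
grip_width: 1.004
grip_force: 0.0
```

Call:
send_rows([
  [-1, -0.017, 0, 0, 0, 0, 0],
  [-1, -0.017, 0, 0, 0, 0, 0],
  [-1, 0, 0, 0.02, 0, 0, 0],
  [-1, 0, 0, 0.02, 0, 0, 0],
  [-1, 0, 0, 0, 0, 0, 0],
  [-1, 0, 0, 0, 0, 0, 0],
  [-1, 0, 0, 0, 0, 0, 0],
  [-1, 0, 0, 0, 0, 0, 0],
  [-1, 0, 0, 0, 0, 0, 0],
  [-1, 0, 0, 0, 0, 0, 0],
])

```text
time_s: 46.05
eef_pos: [537.2, 49.5, 240.2]
ee_rot: [0.121, 0.728, 0.661, -0.134]
force: [0.0, -0.0, 0.0]
grip_width: 1.002
grip_force: 0.0
```

Run:
```python
from rig import ctrl
from h import *
from fit import *
from fit import D
par=(533.5,12.3,np.radians(-5.5))
s=ctrl.sense();print(s["time_s"],s["grip_width"],need(s,par,65,-20.6))
p=ctrl.capture('side');print(phifit([p],par),[ (q["point"],q["score"]) for q in ctrl.landmark_of("lug_tip",p)][:3])
cv2.imwrite("pics/c4.png",cv2.resize(p["img"][130:250,240:360],(600,600),interpolation=2)[:,:,::-1])
for a in(-26,-23,-20,-17,-14):
    A,o=frame(*par);r=np.radians(a);print(a,(proj(p,(A@[0,-95*np.sin(r),95*np.cos(r)]+o)[None])[0]-[240,130])*5)
E=np.vstack([D,[(244.7,.316),(259.8,.401),(274.7,.382),(289.6,.276),(327.2,.249),(358.4,.095)]])
v,s,e=fit(E);print(v,s,np.round(e,3))
```

```text
46.05 1.0017095737856259 (array([ 0.3, -0.1, 41.9]), array([-0.   ,  0.003, -0.001]))
(np.float64(-22.0), np.float64(0.482646420824295)) [([343.3, 370.5], 0.86), ([179.1, 178.1], 0.78), ([280.6, 270.3], 0.55)]
-26 [242.70181468 229.42798337]
-23 [247.89176622 230.3911123 ]
-20 [253.2401215  231.85203475]
-17 [258.73248097 233.81158499]
-14 [264.35366952 236.26893812]
[124.37473744   1.03955829   0.18708735] 5.392401248979821 [-0.02  -0.071  0.084  0.001  0.017 -0.038 -0.039 -0.075  0.065  0.101
 -0.015 -0.036  0.023 -0.075 -0.003]
```

View pics/c4.png

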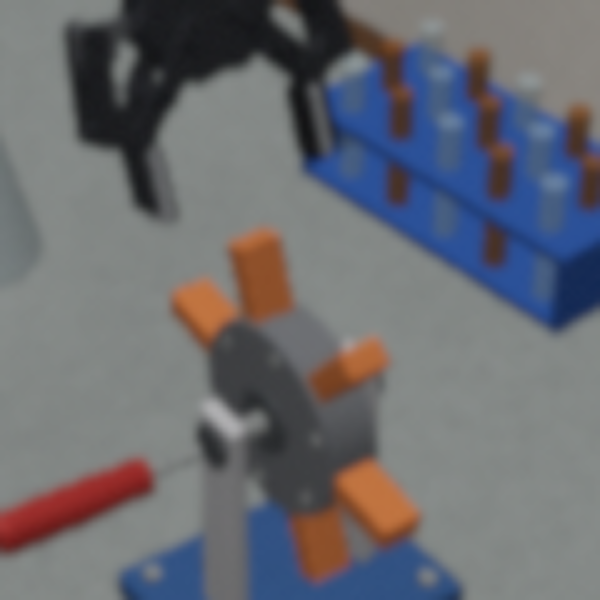

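The picture shows the lug end at (255,238) between the open fingers, at about -20 degrees as computed. Descend, pinch and turn.

Call:
send_rows([
  [-1, 0, 0, 0.021, 0, 0, 0],
  [-1, 0, 0, 0.021, 0, 0, 0],
  [1, 0, 0, 0, 0, 0, 0],
  [1, 0, 0, 0, 0, 0, 0],
  [1, 0, 0, 0, 0, 0, 0],
  [1, 0, 0, 0, 0, 0, 0],
  [1, 0, 0, 0, 0, 0, 0],
  [1, -0.0068, 0, 0.0004, 0, 0.105, 0],
  [1, -0.0068, 0, 0.0004, 0, 0.105, 0],
  [1, -0.0068, 0, 0.0004, 0, 0.105, 0],
])

```text
time_s: 47.4
eef_pos: [533.7, 15.3, 205.8]
ee_rot: [0.015, 0.74, 0.672, -0.016]
force: [-3.8, 2.0, -0.0]
grip_width: 0.278
grip_force: 30.0
```

Call:
send_rows([
  [1, -0.0068, 0, 0.0004, 0, 0.105, 0],
  [1, -0.0068, 0, 0.0004, 0, 0.105, 0],
  [1, -0.0068, 0, 0.0004, 0, 0.105, 0],
  [1, -0.0068, 0, 0.0004, 0, 0.105, 0],
  [1, -0.0068, 0, 0.0004, 0, 0.105, 0],
  [1, -0.0068, 0, 0.0004, 0, 0.105, 0],
  [1, -0.0068, 0, 0.0004, 0, 0.105, 0],
  [1, 0, 0, 0, 0, 0, 0],
  [1, 0, 0, 0, 0, 0, 0],
  [1, 0, 0, 0, 0, 0, 0],
])

```text
time_s: 48.65
eef_pos: [529.3, -30.8, 190.3]
ee_rot: [-0.225, 0.698, 0.633, 0.249]
force: [-7.5, -9.9, 6.2]
grip_width: 0.277
grip_force: 31.8
```

```bash
python3 log.py
```

```text
t48.65 phi_tool 39.2 phi_pos 40.7 R 66.4 dx -0.1 | f_tan 4.24 f_rad 11.46 f_ax -6.53 | m [-0.888  0.777  0.594] grip 31.8 w 0.277 j [ 0.6   1.5  -0.64]
torque about axle: F only 0.262, with m -0.626
```

Call:
send_rows([
  [-1, 0, 0, 0, 0, 0, 0],
  [-1, 0, 0, 0, 0, 0, 0],
  [-1, 0, 0, 0, 0, 0, 0],
  [-1, 0, 0, 0, 0, 0, 0],
  [-1, 0.0113, 0, 0.001, 0, -0.1745, 0],
  [-1, 0.0113, 0, 0.001, 0, -0.1745, 0],
  [-1, 0.0113, 0, 0.001, 0, -0.1745, 0],
  [-1, 0.0113, 0, 0.001, 0, -0.1745, 0],
  [-1, 0.0113, 0, 0.001, 0, -0.1745, 0],
  [-1, 0.0113, 0, 0.001, 0, -0.1745, 0],
])

```text
time_s: 49.9
eef_pos: [536.1, 35.3, 201.3]
ee_rot: [0.123, 0.728, 0.661, -0.133]
force: [0.0, -0.2, -0.5]
grip_width: 1.001
grip_force: 0.0
```

Run:
```python
from rig import ctrl
from h import *
par=(533.5,12.3,np.radians(-5.5))
for i in range(5): p=ctrl.capture('side')
print(phifit([p],par));s=ctrl.sense();print(s["time_s"],need(s,par,65,-20))
cv2.imwrite("pics/c5.png",cv2.resize(p["img"][130:250,240:360],(600,600),interpolation=2)[:,:,::-1])
```

```text
(np.float64(-22.0), np.float64(0.4956521739130435))
50.15 (array([-0.3, -0.1, -0.5]), array([-0.001,  0.009, -0.001]))
```

View pics/c5.png

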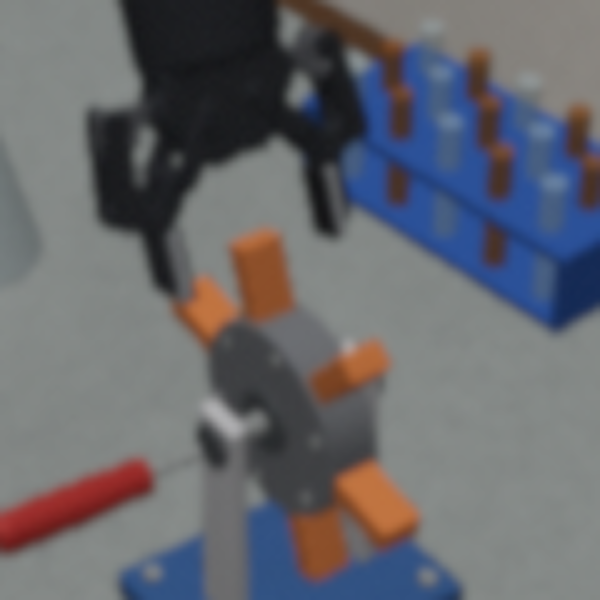

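The next lug end at (257,238), about -19.5 degrees, is between the fingers. Now the final pinch and stroke of 63 degrees.

Call:
send_rows([
  [1, 0, 0, 0, 0, 0, 0],
  [1, 0, 0, 0, 0, 0, 0],
  [1, 0, 0, 0, 0, 0, 0],
  [1, 0, 0, 0, 0, 0, 0],
  [1, 0, 0, 0, 0, 0, 0],
  [1, -0.0071, 0, 0.0004, 0, 0.11, 0],
  [1, -0.0071, 0, 0.0004, 0, 0.11, 0],
  [1, -0.0071, 0, 0.0004, 0, 0.11, 0],
  [1, -0.0071, 0, 0.0004, 0, 0.11, 0],
  [1, -0.0071, 0, 0.0004, 0, 0.11, 0],
])

```text
time_s: 51.4
eef_pos: [532.2, 0.3, 204.0]
ee_rot: [-0.065, 0.737, 0.669, 0.072]
force: [-3.9, 3.8, -2.8]
grip_width: 0.275
grip_force: 30.2
```

Call:
send_rows([
  [1, -0.0071, 0, 0.0004, 0, 0.11, 0],
  [1, -0.0071, 0, 0.0004, 0, 0.11, 0],
  [1, -0.0071, 0, 0.0004, 0, 0.11, 0],
  [1, -0.0071, 0, 0.0004, 0, 0.11, 0],
  [1, -0.0071, 0, 0.0004, 0, 0.11, 0],
  [1, 0, 0, 0, 0, 0, 0],
  [1, 0, 0, 0, 0, 0, 0],
  [1, 0, 0, 0, 0, 0, 0],
  [1, 0, 0, 0, 0, 0, 0],
  [1, 0, 0, 0, 0, 0, 0],
])

```text
time_s: 52.65
eef_pos: [529.1, -32.3, 187.6]
ee_rot: [-0.243, 0.691, 0.627, 0.267]
force: [-5.6, -6.2, 2.7]
grip_width: 0.276
grip_force: 31.8
```

```bash
python3 log.py
python3 - <<'E'
from rig import ctrl
from h import *
p=ctrl.capture('side');print(phifit([p],(533.5,12.3,np.radians(-5.5))))
cv2.imwrite("pics/c6.png",p["img"][100:400,130:500,::-1])
E
```

```text
t52.65 phi_tool 42.3 phi_pos 43.3 R 65.4 dx -0.1 | f_tan 3.15 f_rad 6.48 f_ax -4.95 | m [-0.798  0.617  0.426] grip 31.8 w 0.276 j [ 0.64  1.52 -0.67]
torque about axle: F only 0.199, with m -0.599
(np.float64(-17.0), np.float64(0.6182212581344902))
```

View pics/c6.png

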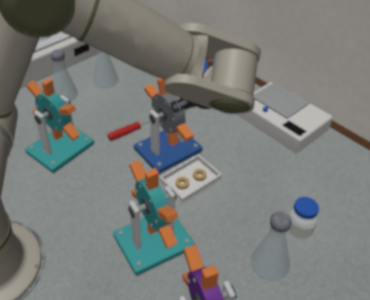

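The gripper holds the lug at about 43 degrees, where the fit puts the heavy side straight down. The tray, driver, jar and flask visible in the frame look undisturbed.

```bash
python3 -c "
from rig import ctrl
print(ctrl.finish_job())"
```

```text
the job is handed in; nothing more can be done
None
```

The job is handed in: I turned the rotor well past half a turn and left a lug pinched at about 30 N with the rotor held still, at the angle where the torque fit puts the heavy side straight down. That fit is good to about ±6°, against the 20° allowed. The hand-in returned no verdict. The bystanders still in view looked undisturbed.

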